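# Uncap a swivel-chair column whose thread hand is unknown

## Robot

A 6-joint arm with a two-finger parallel gripper is mounted at the origin on the work surface. World frame = base frame: x ahead of the robot, y to its left, z up, the work surface at z = 0. Lengths are in m, angles in degrees, forces in N, time in s.
With the tool pointing down it reaches from about 0.35 to 0.875 m from the base axis. Payload 4.2 kg.
Tool frame: the origin (TCP) lies on the centre line of the jaws, within the pads' length; the fingertips stand 14 mm ahead of it and the grasp point (between the pads) lies 5 mm behind it; x points along the fingers, y is the direction in which the jaws open and shut, and the axes are right-handed (so a half turn about x gives the same grasp; the last joint's range is limited). The gripper opens to 85 mm and grips with 20 to 120 N. Pads are 22 mm wide; open, the fingers measure 114 mm over their backs; the gripper's body (76 mm by 85 mm) begins 54 mm behind the grasp point. The pads swing forward as they close: fully open they stand 13 mm farther back than shut.
Start: joints at [88.27, 22.042, 0.453, 0, -68.411, -14.817], TCP at [0.178, 0.599, 0.245] pointing down, gripper open.
Joint ranges: [-179.83, 179.83], [-69.29, 118.12], [-61.27, 80.66], [-181.25, 117.63], [-171.15, -9.14], [-177.46, 177.46]. Speed limits (degrees/s): [159.86, 159.86, 180, 180, 180, 180].

## Interface

Orientations are given as [roll, pitch, yaw] about the fixed x, y, z axes, in that order (R = Rz(yaw) Ry(pitch) Rx(roll)).
In Python, from station import bot, eoat, kin, monitor, cams, workorder gives the robot as it stands. Calls block until the motion is done:
- bot.goto(position, orientation): joint-space move of the TCP to a pose.
- bot.movel(position, max_speed=0.15, ori=None, force_limit=None): straight line of the TCP; ori=None keeps the orientation; max_speed is the mean speed in m/s. With force_limit (N) it stops when the force on the tool has changed by that much, and returns True; else False.
- bot.movej(angles): joint-space move.
- eoat.gripper_to(opening): finger opening in m; the grip force is fixed at half the most; returns when the fingers have stopped.
- bot.dwell(seconds).
- kin.inverse_kinematics(position, orientation): joint angles nearest the present ones, or None.
- monitor.get_obs(): the state.
- cams.capture(name): name is "side" or "top" or "wrist"; returns a dict with "color" (400x640x3 uint8, blue, green, red), "z_map" (400x640 float32, m along the optical axis (not along the pixel's ray), 0 where there is no reading), "vfov" (degrees; the focal length in pixels is half the picture's height over the tangent of half this angle, whatever the lens; pixels are square), "cx", "cy" (the principal point, pixels), "world_from_camera" (4x4, takes a point from camera to world coordinates); the wrist camera has in their place "hand_eye" (4x4, takes a point from camera to tool coordinates, whose origin is the TCP and whose axes are the tool frame's). Camera axes: x right, y down, z forward; pixel columns grow to the right and rows downward; lengths in m; the calibration is good to about 2 mm. A picture is of the moment at which its call begins: read the wrist's pose just before it.
A pose or a line that the arm cannot do raises bot.MotionError and nothing moves.
- workorder.job_done(): hands the job in, once; it reports no verdict.
The state is a dict: "time": time; "q": joint angles; "joint_vel": joint speeds; "tau": joint torques, N m; "position": TCP position; "tcp_rot": TCP orientation; "ft_force": force on the tool from outside, world axes, zero at the start; "ft_torque": the same for the moment, N m; "opening": finger opening in m.
Only numpy, scipy, OpenCV 4.12 (cv2) and the standard library are available. Lean on these libraries where they do the work, as an engineer would, in place of code of your own. Each camera call takes 0.05 s, during which the arm holds its last target.

## Task

Take the dust cover off the chair column and stand it gently, knob up, on the narrow raised rest; then unscrew the column's cap. Nobody knows whether its thread is right- or left-handed, so try it one way and, if it will not loosen, the other; then lift it straight off and finish while still holding it level in the gripper, about 8 cm (at least 5 cm) straight above the top of the column. Leave everything else on the bench where it is.

Things in the scene. Friction and masses are not known exactly. Their poses are not given: they have to be found in the camera images.
- column: Upright steel chair column, fixed to the bench on a 110 x 110 x 12 mm foot plate. Origin on its axis at bench height, z up. Its flat top (shoulder, 49 mm across) is 80 mm above the bench; the threaded spigot above it is hidden under the cap and ends 98 mm above the bench.
- cap: Black ribbed round screw cap on the column, 46 mm tall, 60 to 130 g. Upper 24 mm: solid round head 50 mm across (grip here); hollow skirt below 48 mm across. Origin at the centre of its open underside, z up, 80 mm above the bench when on. Hidden under the dust cover at first. It turns with almost no torque unless pressed down or sideways and does not rise as it turns; until loose it lifts only about 3 mm.
- column_top (a point): Centre of the column's flat top, where the cap sits. Coarse quick thread of unknown hand, differing from case to case. In the loosening direction the cap turns freely, lifts straight off anywhere between 70 and 120 degrees of turn, and meets a stop at about 135. The other way it meets a hard stop within 10 to 20 degrees, felt as torque, and the fingers slip.
- cover: Bare aluminium dust cover, an inverted cup 62 mm across (3 mm wall, 30 mm deep inside) with a round knob 22 mm across and 34 mm tall standing on its flat top. Origin at the centre of its open rim, z up; the flat top is 35 mm above the origin, the knob's top 69 mm. Mass 80 to 160 g. At the start it hangs loosely over the cap, rim 96 mm above the bench, and must go up 35 mm to be clear of the cap.
- rest: Fixed narrow rest: a wooden strip 150 x 36 mm, its top 100 mm above the bench, on a thin web and a 150 x 90 mm foot plate. Origin at the centre underneath at bench height, x along the strip, z up. The cover stands with its rim across the strip's width, overhanging on both sides. Column and rest may each be on the left or on the right.
- rest_top (a point): Centre of the top face of the rest's wooden strip.
- screwdriver: Bystander, to be left alone: screwdriver with a black handle, 190 mm long, lying flat. Origin near its middle, at bench level.
- jar: Bystander, to be left alone: clear jar with a steel lid, 60 mm across, 85 mm tall. Origin at the centre of its underside.
- tape: Bystander, to be left alone: cardboard tape ring lying flat, 96 mm across, 45 mm tall. Origin at the centre of its underside.
- carton: Bystander, to be left alone: small cardboard carton 90 x 130 x 50 mm. Origin at the centre of its underside.
- chair_leg: Bystander, to be left alone: short turned wooden chair leg standing on end, 44 mm across, 130 mm tall. Origin at the centre of its underside.
- wood_block: Bystander, to be left alone: wooden block 70 x 45 x 30 mm. Origin at the centre of its underside.
- castor: Bystander, to be left alone: black castor lying on its side, 60 mm across, a thin steel stem pointing up, 64 mm tall in all. Origin at the centre of its underside.
Mind the look-alikes: they are no part of the job. What is shaped like the cover but yellow is not meant. Leave any orange look-alike of the rest alone.

How it is judged (in metres and radians):
On the way, in this order (a step that is already met when the one before it is completed fails the run):
1. the dust cover stands knob up on the narrow rest, let go (height (world z) of cover between 0.094 and 0.106 m and angle between cover's own z axis and vertical below 0.12 rad and contact force between cover and rest above 0.3 N and contact force between cover and the fingers below 0.05 N and linear speed of cover below 0.02 m/s), for 0.3 s.
2. the cap is lifted off the column in the fingers (height (world z) of cap above 0.13 m and contact force between cap and the fingers above 1 N and contact force between cap and column below 0.05 N and horizontal distance between cap and column below 0.05 m and angle between cap's own z axis and vertical below 0.3 rad), for 0.3 s.
At the end, for the whole second after the job is handed in: Cover released and still on the rest, knob up (tilt < 0.12 rad, rim within 6 mm of the strip's top). Cap held in the fingers (> 1 N), still, level within 0.3 rad, underside at least 50 mm above the column's top and within 50 mm sideways of its axis, not touching the column (all of step 1 and all of step 2 and linear speed of cap below 0.03 m/s); the arm keeps its last pose, push and grip.
It fails at once if the dust cover is dropped instead of being set down (contact force between cover and the fingers below 0.05 N and linear speed of cover above 0.5 m/s).
It fails at once if a bystander is pushed more than 30 mm away (distance of any of screwdriver, jar, tape, carton, chair_leg, wood_block, castor from where it was at the start of the episode above 0.03 m).
It also fails if it takes over 58 s, if anything falls off the work surface, if the arm or the gripper's body presses on something with over 40 N, if the wrist force passes 120 N, or if a joint passes its speed limit or range.

## Working session

There is one attempt and no reset: what is moved stays moved. The work goes in short steps, each a Python script; the robot and the scene stay as the last script left them, time stands still between calls to the robot, and variables do not carry over. Pictures are saved under pics/ and viewed, and the job is handed in when it is done.

```bash
mkdir -p pics; ls
python3 - <<'E'
from station import bot,eoat,kin,monitor,cams
import cv2,numpy as np
o=monitor.get_obs(); print({k:np.round(v,3) for k,v in o.items()})
for n in ["side","top","wrist"]:
    c=cams.capture(n); cv2.imwrite(f"pics/{n}0.png",c["color"]); np.savez(f"{n}0.npz",**c)
    print(n,c["vfov"],c["cx"],c["cy"],np.round(c.get("world_from_camera",c.get("hand_eye")),3).tolist(), (c["z_map"]>0).mean())
E
```

```text
pics
{'time': np.float64(0.0), 'q': array([ 8.8271e+01,  2.2091e+01,  3.8000e-01, -2.8000e-02, -6.8411e+01,
       -1.4817e+01]), 'joint_vel': array([ 0.027,  0.015, -0.031,  0.068,  0.028, -0.005]), 'tau': array([ 1.0000e-03, -3.9229e+01,  1.8840e+01,  4.1860e+00, -5.0000e-03,
       -0.0000e+00]), 'position': array([0.178, 0.599, 0.244]), 'tcp_rot': array([  92.639,   89.875, -103.918]), 'ft_force': array([ 0.257, -0.733,  0.029]), 'ft_torque': array([-0.048,  0.039, -0.043]), 'opening': np.float64(0.085)}
side 43.01639314264921 321.65528709813844 192.88096152822183 [[0.839, -0.31, 0.446, -0.132], [-0.543, -0.491, 0.681, -0.985], [0.007, -0.814, -0.581, 0.954], [0.0, 0.0, 0.0, 1.0]] 0.99601171875
top 53.7259748783427 319.81881805512455 199.27894734420585 [[0.03, -0.987, 0.158, 0.384], [-0.999, -0.031, -0.006, 0.025], [0.011, -0.158, -0.987, 1.064], [0.0, 0.0, 0.0, 1.0]] 0.9961171875
wrist 59.079359950958306 316.8819792771411 197.3855513397008 [[-0.001, -0.318, 0.948, -0.128], [1.0, 0.0, 0.001, 0.0], [-0.001, 0.948, 0.318, -0.082], [0.0, 0.0, 0.0, 1.0]] 0.9958671875
```

View pics/side0.png

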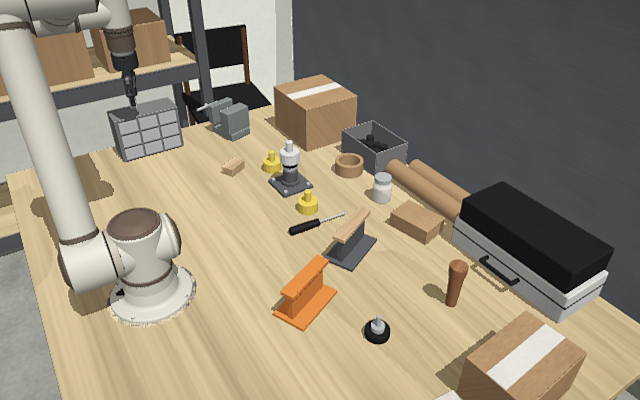

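View pics/top0.png

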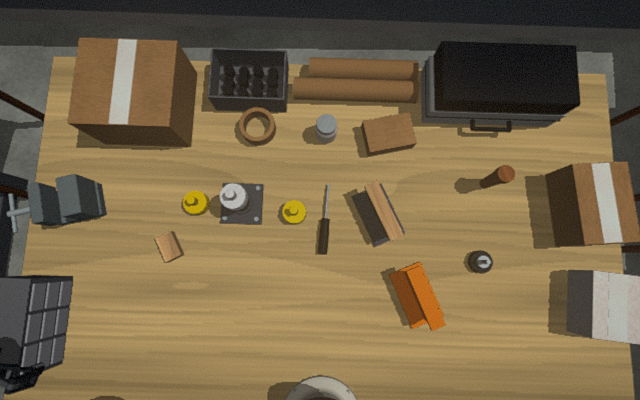

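View pics/wrist0.png

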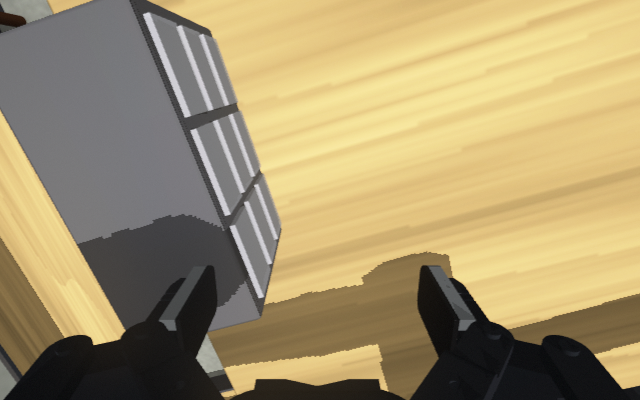

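The candidates for each object:
- **Cover:** the bare metal cup with a knob on the column is at side (289,155) / top (234,195). The yellow look-alikes are at side (271,160) and (308,203), top (195,202) and (293,212). The steel-lidded jar is at top (326,127).
- **Rest:** the wooden strip is at side (352,232) / top (383,210). The orange look-alike is at side (305,285) / top (418,297).

By the description I choose the silver cover and the wooden-topped rest. Next I'll check both in close crops.

Run:
```python
import cv2,numpy as np
s=cv2.imread("pics/side0.png");t=cv2.imread("pics/top0.png")
a=cv2.resize(s[130:280,250:400],(400,400),interpolation=cv2.INTER_NEAREST)
b=cv2.resize(t[165:265,180:280],(400,400),interpolation=cv2.INTER_NEAREST)
cv2.imwrite("pics/crop1.png",np.hstack([a,b]))
c=cv2.resize(t[165:265,330:430],(500,500),interpolation=cv2.INTER_NEAREST)
cv2.imwrite("pics/crop2.png",c)
```

```text
(no output)
```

View pics/crop1.png

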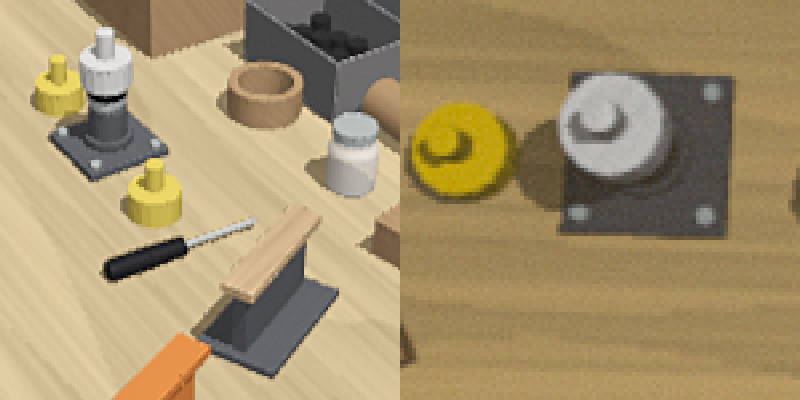

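View pics/crop2.png

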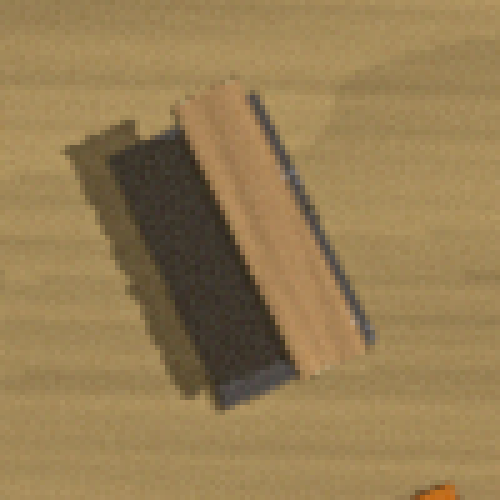

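The crops confirm the bare metal cover, with the black cap just showing under its rim, and the pale wooden strip. Next is a rough triangulation.

```bash
cat > h.py <<'E'
import numpy as np, cv2
def ray(c,u,v,T):
    f=200/np.tan(np.radians(float(c["vfov"]))/2)
    d=np.array([(u-c["cx"])/f,(v-c["cy"])/f,1.0]); return T[:3,3],T[:3,:3]@d
def tri(rays):
    A=np.zeros((3,3));b=np.zeros(3)
    for o,d in rays:
        d=d/np.linalg.norm(d);P=np.eye(3)-np.outer(d,d);A+=P;b+=P@o
    p=np.linalg.solve(A,b)
    res=[np.linalg.norm((np.eye(3)-np.outer(d,d)/(d@d))@(p-o)) for o,d in rays]
    return p,res
def plane(c,u,v,T,z):
    o,d=ray(c,u,v,T); return o+d*(z-o[2])/d[2]
def dep(c,u,v,T):
    o,d=ray(c,u,v,T); return o+d*c["z_map"][int(round(v)),int(round(u))]
E
python3 - <<'E'
from h import *
s=np.load("side0.npz");t=np.load("top0.npz");S=s["world_from_camera"];T=t["world_from_camera"]
def two(n,ps,pt):
    p,r=tri([ray(s,*ps,S),ray(t,*pt,T)]);print(n,p.round(4),np.round(r,4),"dep",dep(s,*ps,S).round(3),dep(t,*pt,T).round(3))
two("knob",(289.4,142.4),(230,193))
two("rest",(352,225.4),(384.3,210.2))
C=[plane(t,*p,T,.1) for p in [(365.6,185.6),(377.6,180.6),(403.6,234),(390.4,240.6)]]
print(np.round(C,4),np.mean(C,0))
d=(C[3]-C[0]+C[2]-C[1])/2;print(np.linalg.norm(d),np.degrees(np.arctan2(d[1],d[0])))
C=[plane(s,*p,S,.1) for p in [(333.3,238.8),(342.6,242.5),(370.8,212.5),(361.4,207.6)]]
print(np.mean(C,0)); d=(C[3]-C[0]+C[2]-C[1])/2;print(np.linalg.norm(d),np.degrees(np.arctan2(d[1],d[0])))
for n,p in dict(yR=(293,212),yL=(195,202),sd=(325,220),tape=(257,126),jar=(326,128),block=(168,246),orange=(418,297)).items(): print(n,dep(t,*p,T).round(3))
E
```

```text
knob [0.5384 0.2277 0.1608] [0.0011 0.0011] dep [0.534 0.217 0.167] [0.537 0.228 0.164]
rest [ 0.5182 -0.142   0.0903] [0.0001 0.0001] dep [ 0.511 -0.152  0.1  ] [ 0.517 -0.14   0.101]
[[ 0.577  -0.0934  0.1   ]
 [ 0.5907 -0.1232  0.1   ]
 [ 0.4595 -0.1877  0.1   ]
 [ 0.4425 -0.1554  0.1   ]] [ 0.51743478 -0.13989018  0.1       ]
0.1471225606066105 -154.53370508938406
[ 0.5138583  -0.15002173  0.1       ]
0.15305643546546546 24.983584598554927
yR [0.509 0.086 0.069]
yL [0.529 0.34  0.055]
sd [0.496 0.004 0.023]
tape [ 0.758  0.202 -0.001]
jar [0.728 0.009 0.085]
block [0.415 0.408 0.031]
orange [ 0.31  -0.222  0.098]
```

Run:
```python
from station import bot,eoat,kin,monitor,cams
import numpy as np
for p in [(.538,.228,.28),(.538,.228,.109),(.517,-.14,.22)]:
  for yaw in range(-180,180,30):
    q=kin.inverse_kinematics(p,[0,90,yaw]); print(p,yaw,None if q is None else np.round(q,0))
```

```text
(0.538, 0.228, 0.28) -180 [ 39.  17.  -2.   0. -71.  51.]
(0.538, 0.228, 0.28) -150 [ 39.  17.  -2.   0. -71.  81.]
(0.538, 0.228, 0.28) -120 [ 39.  17.  -2.   0. -71. 111.]
(0.538, 0.228, 0.28) -90 [ 39.  17.  -2.   0. -71. 141.]
(0.538, 0.228, 0.28) -60 [ 39.  17.  -2.   0. -71. 171.]
(0.538, 0.228, 0.28) -30 [  39.   17.   -2.    0.  -71. -159.]
(0.538, 0.228, 0.28) 0 [  39.   17.   -2.    0.  -71. -129.]
(0.538, 0.228, 0.28) 30 [ 39.  17.  -2.   0. -71. -99.]
(0.538, 0.228, 0.28) 60 [ 39.  17.  -2.   0. -71. -69.]
(0.538, 0.228, 0.28) 90 [ 39.  17.  -2.   0. -71. -39.]
(0.538, 0.228, 0.28) 120 [ 39.  17.  -2.   0. -71.  -9.]
(0.538, 0.228, 0.28) 150 [ 39.  17.  -2.   0. -71.  21.]
(0.538, 0.228, 0.109) -180 [ 39.  26. -15.   0. -49.  51.]
(0.538, 0.228, 0.109) -150 [ 39.  26. -15.   0. -49.  81.]
(0.538, 0.228, 0.109) -120 [ 39.  26. -15.   0. -49. 111.]
(0.538, 0.228, 0.109) -90 [ 39.  26. -15.   0. -49. 141.]
(0.538, 0.228, 0.109) -60 [ 39.  26. -15.   0. -49. 171.]
(0.538, 0.228, 0.109) -30 [  39.   26.  -15.    0.  -49. -159.]
(0.538, 0.228, 0.109) 0 [  39.   26.  -15.    0. 
[... 266 characters left out ...]
0 [ 39.  26. -15.   0. -49.  21.]
(0.517, -0.14, 0.22) -180 [  2.  15. -14.   0. -61.  88.]
(0.517, -0.14, 0.22) -150 [  2.  15. -14.   0. -61. 118.]
(0.517, -0.14, 0.22) -120 [  2.  15. -14.   0. -61. 148.]
(0.517, -0.14, 0.22) -90 None
(0.517, -0.14, 0.22) -60 [   2.   15.  -14.    0.  -61. -152.]
(0.517, -0.14, 0.22) -30 [   2.   15.  -14.    0.  -61. -122.]
(0.517, -0.14, 0.22) 0 [  2.  15. -14.   0. -61. -92.]
(0.517, -0.14, 0.22) 30 [  2.  15. -14.   0. -61. -62.]
(0.517, -0.14, 0.22) 60 [  2.  15. -14.   0. -61. -32.]
(0.517, -0.14, 0.22) 90 [  2.  15. -14.   0. -61.  -2.]
(0.517, -0.14, 0.22) 120 [  2.  15. -14.   0. -61.  28.]
(0.517, -0.14, 0.22) 150 [  2.  15. -14.   0. -61.  58.]
```

```bash
cat > mv.py <<'E'
from station import bot,eoat,kin,monitor,cams,workorder
from scipy.spatial.transform import Rotation as R
from h import *
def shot(name):
    o=monitor.get_obs(); c=cams.capture("wrist")
    M=np.eye(4);M[:3,:3]=R.from_euler("xyz",o["tcp_rot"],degrees=True).as_matrix();M[:3,3]=o["position"]
    T=M@c["hand_eye"]; cv2.imwrite(f"pics/{name}.png",c["color"]); np.savez(name+".npz",T=T,**c); print(name,o["time"].round(2),o["position"].round(4),o["tcp_rot"].round(2))
E
python3 - <<'E'
from mv import *
bot.goto([.538,.228,.30],[0,90,129]); bot.dwell(.3); shot("wc1")
bot.goto([.57,.17,.30],[0,90,129]); bot.dwell(.3); shot("wc2")
bot.goto([.50,-.10,.27],[0,90,115]); bot.dwell(.3); shot("wr1")
bot.goto([.54,-.17,.27],[0,90,115]); bot.dwell(.3); shot("wr2")
import numpy as np
cv2.imwrite("pics/four.png",cv2.resize(np.vstack([np.hstack([cv2.imread(f"pics/{a}.png") for a in r]) for r in (("wc1","wc2"),("wr1","wr2"))]),(800,500)))
E
```

```text
Traceback (most recent call last):
  File "mv.py", line 7, in shot
    T=M@c["hand_eye"]; cv2.imwrite(f"pics/{name}.png",c["color"]); np.savez(name+".npz",T=T,**c); print(name,o["time"].round(2),o["position"].round(4),o["tcp_rot"].round(2))
                                                                                                             ^^^^^^^^^^^^^^^
AttributeError: 'float' object has no attribute 'round'
```

```bash
sed -i 's/o\["time"\].round(2)/round(float(o["time"]),2)/; s/o\["position"\].round(4)/np.round(o["position"],4)/; s/o\["tcp_rot"\].round(2)/np.round(o["tcp_rot"],2)/' mv.py
python3 - <<'E'
from mv import *
bot.goto([.57,.17,.30],[0,90,129]); bot.dwell(.3); shot("wc2")
bot.goto([.50,-.10,.27],[0,90,115]); bot.dwell(.3); shot("wr1")
bot.goto([.54,-.17,.27],[0,90,115]); bot.dwell(.3); shot("wr2")
cv2.imwrite("pics/four.png",cv2.resize(np.vstack([np.hstack([cv2.imread(f"pics/{a}.png") for a in r]) for r in (("wc1","wc2"),("wr1","wr2"))]),(800,500)))
E
```

```text
wc2 3.05 [0.5697 0.1708 0.3001] [-80.44  89.99  48.64]
wr1 4.48 [ 0.5004 -0.0992  0.2699] [  71.5    89.99 -173.42]
wr2 5.25 [ 0.5398 -0.1693  0.2704] [-111.06   89.97    4.  ]
```

View pics/four.png

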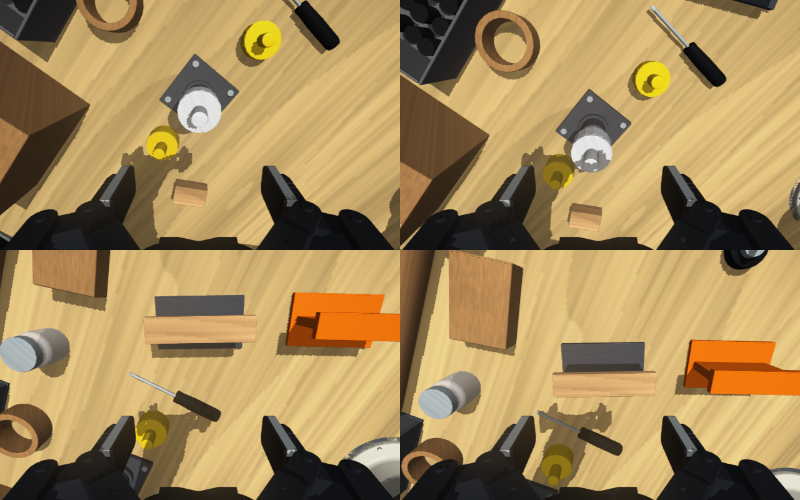

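Both wrist pairs show what I need. The cover is at half-scale (199,115) and (592,152), and the wooden strip at (200,330) and (605,384). Next I'll crop them for pixel-accurate points.

Run:
```python
import cv2,numpy as np
for n,m,(x,y) in [("c","wc1",(270,130)),("c","wc2",(260,190))]: 
    c=cv2.imread(f"pics/{m}.png")[y:y+100,x:x+100]; cv2.imwrite(f"pics/z{m}.png",cv2.resize(c,(400,400),interpolation=cv2.INTER_NEAREST))
cv2.imwrite("pics/zc.png",np.hstack([cv2.imread("pics/zwc1.png"),cv2.imread("pics/zwc2.png")]))
# strip mask
out=[]
for m,(x0,y0,x1,y1) in [("wr1",(210,55,430,170)),("wr2",(220,120,440,245))]:
    im=cv2.imread(f"pics/{m}.png"); print(im[130 if m=="wr1" else 210,320])
    out.append(cv2.resize(im[y0:y1,x0:x1],None,fx=3,fy=2.4,interpolation=cv2.INTER_NEAREST))
cv2.imwrite("pics/zr.png",np.vstack(out))
```

```text
[112 169 216]
[117 178 226]
```

View pics/zc.png

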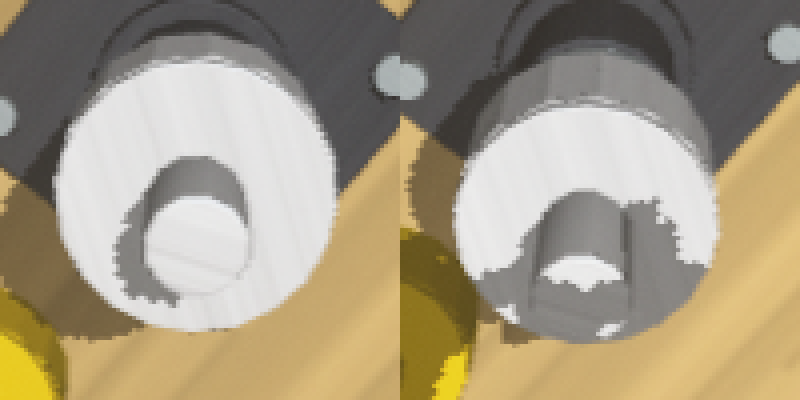

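View pics/zr.png

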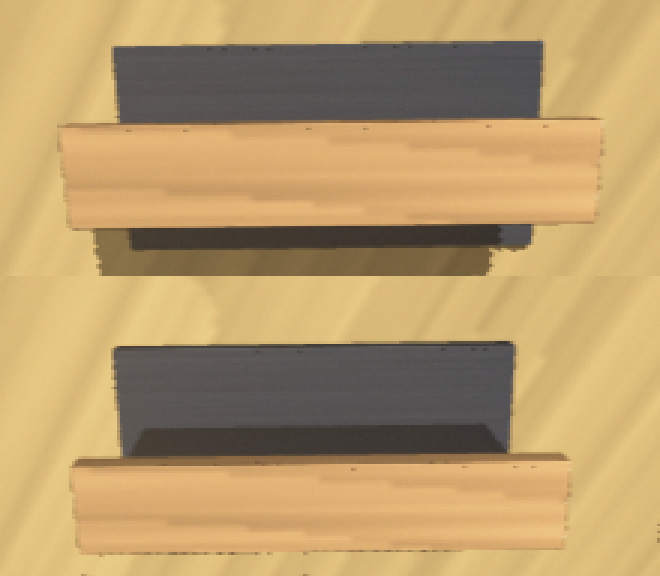

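Run:
```python
from h import *
L=lambda n:np.load(n+".npz")
a,b=L("wc1"),L("wc2");t=L("top0");s=L("side0")
def pr(n,rs): p,r=tri(rs);print(n,p.round(4),np.round(r,4))
k=[ray(a,319.2,191.5,a["T"]),ray(b,306,262.4,b["T"])]
pr("knob",k); pr("knob+top",k+[ray(t,230,193,t["world_from_camera"])])
pr("cover",[ray(a,319,179,a["T"]),ray(b,306.4,246.3,b["T"])])
for c,p,q in((a,(319.2,191.5),(319,179)),(b,(306,262.4),(306.4,246.3))): print("plane",plane(c,*p,c["T"],.165).round(4),plane(c,*q,c["T"],.131).round(4),"depth",dep(c,*p,c["T"]).round(4),dep(c,p[0]+18,p[1]-30,c["T"]).round(4))
a,b=L("wr1"),L("wr2")
A=[(210+x/3,55+y/2.4) for x,y in[(60,126),(602,119),(597,221),(70,229)]]
B=[(220+x/3,120+(y-276)/2.4) for x,y in[(73,464),(569,461),(565,548),(80,553)]]
P=[]
for i in range(4):
    p,r=tri([ray(a,*A[i],a["T"]),ray(b,*B[i],b["T"])]);P.append(p);print(p.round(4),np.round(r,4))
P=np.array(P);print("rest",P.mean(0)); d=(P[1]+P[2]-P[0]-P[3])/2;print(np.linalg.norm(d),np.degrees(np.arctan2(d[1],d[0])))
for c,Q in((a,A),(b,B)): print("plane",np.mean([plane(c,*q,c["T"],.1) for q in Q],0), dep(c,*np.mean(Q,0),c["T"]))
```

```text
knob [0.5334 0.2305 0.1546] [0.0001 0.0001]
knob+top [0.5362 0.2274 0.1641] [0.0011 0.0011 0.0006]
cover [0.5362 0.2273 0.1319] [0. 0.]
plane [0.5357 0.2281 0.165 ] [0.5361 0.2275 0.131 ] depth [0.5355 0.2283 0.164 ] [0.5336 0.2057 0.13  ]
plane [0.5367 0.2258 0.165 ] [0.5359 0.2277 0.131 ] depth [0.5366 0.2258 0.1648] [0.532  0.2067 0.1303]
[ 0.5912 -0.1229  0.0954] [0.0003 0.0003]
[ 0.4573 -0.1885  0.0996] [0. 0.]
[ 0.4413 -0.1575  0.1006] [0. 0.]
[ 0.5756 -0.0908  0.0978] [0.0001 0.0001]
rest [ 0.5163572  -0.13990322  0.0983424 ]
0.1495495632643216 -153.74430571495037
plane [ 0.51614399 -0.14017957  0.1       ] [ 0.51615389 -0.14040908  0.09902484]
plane [ 0.51617379 -0.14067903  0.1       ] [ 0.5162568  -0.14096828  0.0999495 ]
```

Run:
```python
from mv import *
X,Y=.536,.2276
bot.goto([X,Y,.23],[0,90,129])
print(bot.movel([X,Y,.149],.08,force_limit=8))
o=monitor.get_obs();print(np.round(o["position"],4))
eoat.gripper_to(0.0); bot.dwell(.2)
o=monitor.get_obs();print(o["opening"],o["time"],np.round(o["ft_force"],2))
print(bot.movel([X,Y,.165],.03,force_limit=15))
o=monitor.get_obs();print(np.round(o["position"],4),np.round(o["ft_force"],2),o["opening"])
print(bot.movel([X,Y,.23],.06,force_limit=15))
bot.dwell(.2);o=monitor.get_obs();print(np.round(o["position"],4),np.round(o["ft_force"],2),o["opening"],o["time"])
for n in("side","top"): c=cams.capture(n);cv2.imwrite(f"pics/{n}1.png",c["color"][110:260,200:440])
shot("wl")
cv2.imwrite("pics/l.png",np.hstack([cv2.resize(cv2.imread("pics/side1.png"),(400,250)),cv2.resize(cv2.imread("pics/wl.png"),(400,250))]))
```

```text
False
[0.5364 0.2278 0.1496]
0.020415526422326864 8.75 [0.59 1.39 1.38]
False
[0.5359 0.2275 0.1649] [ 0.96  0.08 -1.57] 0.02061457065711765
False
[0.5359 0.2275 0.2296] [ 0.62  0.39 -0.52] 0.02047136195014147 10.8667
wl 10.97 [0.536  0.2276 0.2298] [  92.01   89.98 -138.99]
```

View pics/l.png

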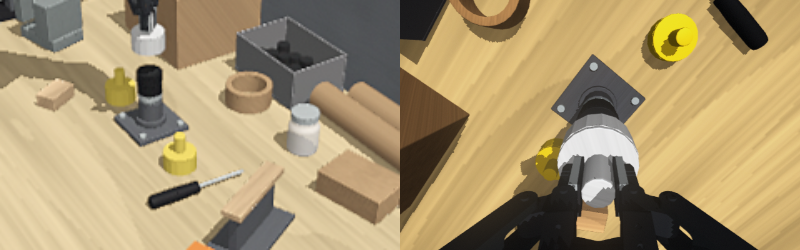

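The side crop shows the cover in the gripper at (148,40), and the black cap is bared on the column at (150,80). Next I carry the cover to the rest and lower it until contact.

Run:
```python
from mv import *
X,Y=.5162,-.1405
bot.movel([X,Y,.23],.18,ori=[0,90,116])
bot.movel([X,Y,.163],.08)
bot.dwell(.3);o=monitor.get_obs();print(np.round(o["position"],4),np.round(o["ft_force"],2),o["opening"])
print(bot.movel([X,Y,.149],.01,force_limit=4))
bot.dwell(.2);o=monitor.get_obs();print(np.round(o["position"],4),np.round(o["ft_force"],2),np.round(o["ft_torque"],2),o["opening"],o["time"])
for n in("side","top"): 
    c=cams.capture(n)["color"]
    c=c[160:270,300:410] if n=="side" else c[165:265,330:430]
    cv2.imwrite(f"pics/{n}2.png",cv2.resize(c,(400,400)))
cv2.imwrite("pics/l2.png",np.hstack([cv2.imread("pics/side2.png"),cv2.imread("pics/top2.png")]))
```

```text
[ 0.5164 -0.1405  0.1634] [-0.42  0.26 -0.79] 0.02021118885364444
True
[ 0.5162 -0.1405  0.1532] [-1.16  0.23  5.75] [ 0.13  0.09 -0.06] 0.020737701890417484 15.65
```

View pics/l2.png

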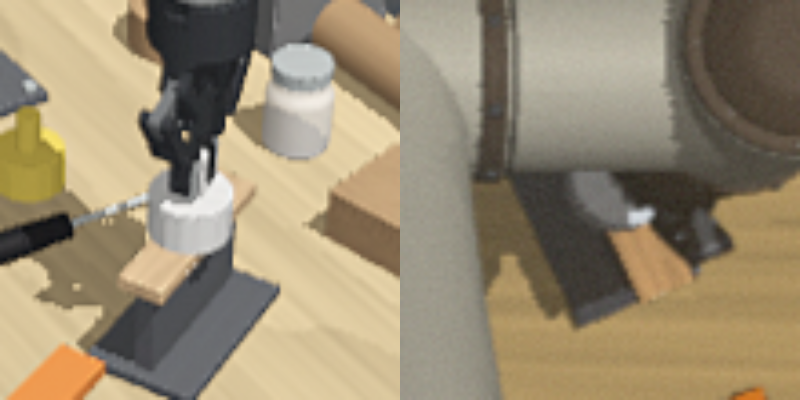

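Contact came at TCP z 0.153, as predicted. The side crop shows the cover upright across the strip at (190,215). Now I release, back off and verify.

Run:
```python
from mv import *
X,Y=.5162,-.1405
eoat.gripper_to(.05); bot.dwell(.3)
bot.movel([X,Y,.25],.12)
bot.goto([.50,-.07,.27],[0,90,116]); bot.dwell(.2); shot("wp1")
bot.goto([.52,.08,.30],[0,90,122])
bot.goto([.536,.2276,.26],[0,90,129]); bot.dwell(.2); eoat.gripper_to(.085); shot("wk1")
bot.goto([.56,.19,.26],[0,90,129]); bot.dwell(.2); shot("wk2")
for n in("side","top"): c=cams.capture(n);cv2.imwrite(f"pics/{n}3.png",c["color"]);np.savez(n+"3.npz",**c)
s=cv2.imread("pics/side3.png")[130:280,240:420]
w=cv2.imread("pics/wp1.png");k=cv2.imread("pics/wk1.png")
k2=cv2.imread("pics/wk2.png")
cv2.imwrite("pics/l3.png",np.vstack([np.hstack([cv2.resize(s,(400,250)),cv2.resize(w,(400,250))]),np.hstack([cv2.resize(k,(400,250)),cv2.resize(k2,(400,250))])]))
```

```text
wp1 18.01 [ 0.4999 -0.0707  0.2692] [  74.05   89.9  -170.02]
wk1 20.03 [0.536  0.2275 0.2601] [-97.25  89.99  31.74]
wk2 20.58 [0.5597 0.1905 0.26  ] [ -2.1   89.99 126.95]
```

View pics/l3.png

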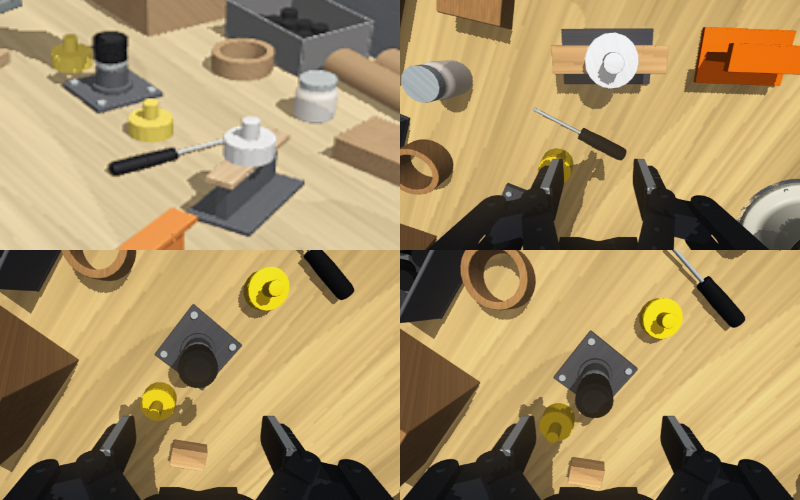

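The cover stands upright on the strip, at the side crop (250,142). The bare cap is at wrist half-scale (198,365) and (594,395). Now I'll measure the cap's top disc.

Run:
```python
import cv2,numpy as np
o=[]
for m,(x,y) in [("wk1",(267,170)),("wk2",(260,190))]:
    c=cv2.imread(f"pics/{m}.png")[y:y+100,x:x+100]; c=np.clip(c.astype(float)*2.2,0,255).astype(np.uint8)
    o.append(cv2.resize(c,(400,400),interpolation=cv2.INTER_NEAREST))
cv2.imwrite("pics/zk.png",np.hstack(o))
```

```text
(no output)
```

View pics/zk.png

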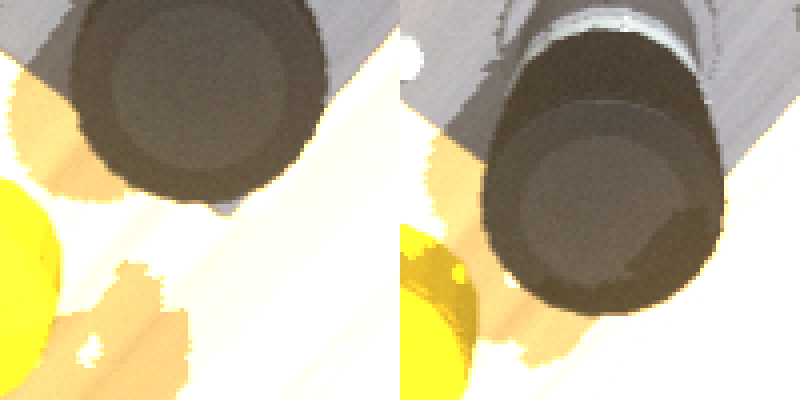

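Run:
```python
from h import *
a,b=np.load("wk1.npz"),np.load("wk2.npz")
p,r=tri([ray(a,317,192,a["T"]),ray(b,310.9,242.5,b["T"])]);print(p,r)
for c,q in((a,(317,192)),(b,(310.9,242.5))):print(plane(c,*q,c["T"],.126),dep(c,*q,c["T"]))
```

```text
[0.53487816 0.22874395 0.12440556] [np.float64(4.377625031925531e-05), np.float64(4.377625031920937e-05)]
[0.53516199 0.22832803 0.126     ] [0.53514547 0.22834824 0.12591792]
[0.5353798  0.22815061 0.126     ] [0.53532294 0.22822607 0.12580477]
```

Run:
```python
from mv import *
X,Y=.5354,.2281
bot.goto([X,Y,.19],[0,90,129])
print(bot.movel([X,Y,.110],.08,force_limit=8))
eoat.gripper_to(0.0); bot.dwell(.3)
o=monitor.get_obs();print(o["opening"],o["time"],np.round(o["position"],4),np.round(o["ft_force"],2),np.round(o["ft_torque"],2))
q0=np.array(o["q"]); print(q0.round(2)); np.save("q0.npy",q0)
for d in (4,8,12,16,20,24):
    q=q0.copy();q[5]+=d; bot.movej(q); bot.dwell(.05)
    o=monitor.get_obs();print(d,np.round(o["ft_force"],2),np.round(o["ft_torque"],3),round(o["tau"][5],3),round(o["opening"],5),np.round(o["position"],4),round(o["time"],2))
    if abs(o["ft_torque"][2])>.8: break
```

```text
False
0.04826810688198071 23.0333 [0.5359 0.2285 0.1108] [-0.89  0.28  5.8 ] [ 0.09  0.13 -0.01]
[ 3.902e+01  2.531e+01 -1.572e+01  3.000e-02 -4.888e+01 -1.000e-02]
4 [-0.9   0.42  3.62] [-0.01   0.162  0.05 ] -0.016 0.04837 [0.5359 0.2284 0.1108] 23.33
8 [ 0.37 -0.89  3.05] [-0.135  0.093  0.029] -0.017 0.04878 [0.5359 0.2284 0.1108] 23.63
12 [-0.06  0.15  3.37] [-0.132  0.098  0.007] -0.016 0.04841 [0.536  0.2284 0.1108] 23.93
16 [-0.86 -0.69  3.6 ] [-0.108  0.066  0.052] -0.015 0.04862 [0.536  0.2284 0.1108] 24.23
20 [0.21 0.89 4.27] [-0.053  0.076  0.051] -0.014 0.0485 [0.536  0.2285 0.1108] 24.53
24 [-0.1  -0.09  3.41] [-0.105  0.061 -0.014] -0.015 0.0484 [0.536  0.2285 0.1108] 24.83
```

There's no torque past 20°, so counter-clockwise (a right-hand thread) seems to loosen it. I'll continue to about 122° while watching torque.

Run:
```python
from mv import *
q0=np.load("q0.npy")
for d in (45,65,85,105,124):
    q=q0.copy();q[5]+=d; bot.movej(q); bot.dwell(.05)
    o=monitor.get_obs();print(d,np.round(o["ft_force"],2),np.round(o["ft_torque"],3),round(o["tau"][5],3),round(o["opening"],5),round(o["time"],2))
    if abs(o["ft_torque"][2])>.8: break
p=np.array(o["position"]); print(p.round(4))
print(bot.movel(p+[0,0,.008],.015,force_limit=12))
bot.dwell(.1);o=monitor.get_obs();print(np.round(o["position"],4),np.round(o["ft_force"],2),o["opening"],o["time"])
```

```text
45 [-0.36  0.51  2.86] [-0.078  0.021 -0.022] 0.01 0.04839 25.32
65 [ 0.32 -0.58  3.35] [-0.078  0.001 -0.052] 0.02 0.04842 25.8
85 [0.33 1.03 3.93] [ 0.02   0.037 -0.026] 0.018 0.0484 26.27
105 [ 0.18 -0.2   2.78] [ 0.062  0.014 -0.026] 0.004 0.04858 26.75
124 [ 0.13 -0.14  3.48] [ 0.204  0.041 -0.001] 0.001 0.0483 27.22
[0.536  0.2285 0.1108]
False
[0.5359 0.2284 0.1188] [-0.24 -0.02 -0.02] 0.04828934683271321 28.0
```

Run:
```python
from mv import *
print(bot.movel([.5358,.2283,.191],.05,force_limit=12))
bot.dwell(.4);o=monitor.get_obs();print(np.round(o["position"],4),np.round(o["ft_force"],2),o["opening"],o["time"])
s=cams.capture("side");t=cams.capture("top"); np.savez("side4.npz",**s); np.savez("top4.npz",**t)
s=s["color"];t=t["color"]
shot("we")
cv2.imwrite("pics/l4.png",np.vstack([np.hstack([cv2.resize(s[90:260,200:400],(400,340)),cv2.resize(s[160:260,300:400],(400,340))]),np.hstack([cv2.resize(cv2.imread("pics/we.png"),(400,250)),cv2.resize(t,(400,250))])]))
```

```text
False
[0.5358 0.2283 0.1909] [ 0.29 -0.51 -0.79] 0.048677534209733704 29.9917
we 30.09 [0.5358 0.2283 0.191 ] [134.86  89.9   27.88]
```

View pics/l4.png

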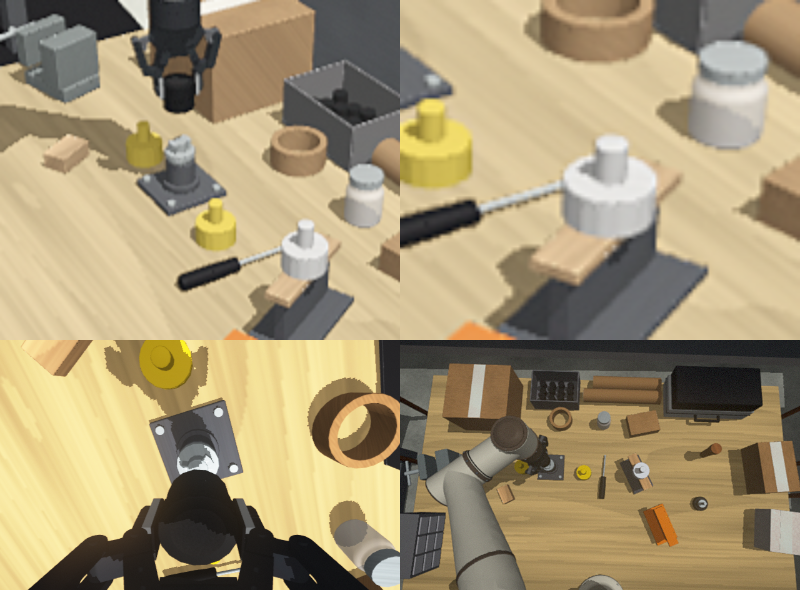

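The cap is held level in the fingers at the side crop (178,95), the threaded spigot is bare at (182,150), and the cover stands upright on the rest. I'm handing the job in.

Run:
```python
from station import workorder,monitor
workorder.job_done(); print(monitor.get_obs()["time"])
```

```text
the job is handed in; nothing more can be done
the job is handed in; nothing more can be done
```

The job is done and handed in after about 30 s on the robot's clock; no verdict was reported.

**What I did:**
- **Cover:** I gripped the bare-metal cover by its knob, lifted it off and set it on the wooden rest with about 6 N of contact.
- **Cap:** I turned it 124° counter-clockwise. There was no stop torque past 20°, so the thread is right-handed and I never had to try the other way. I then lifted it straight up, about 80 mm above the column top.

**Last checks:**
- **Cap:** the fingers were still open 48.7 mm around it. It looked level in the pictures, and the threaded spigot below was bare.
- **Cover:** it looked upright on the rest.
- **Bystanders:** none looked moved, judged by eye only.

**Disagreements:**
- The first side-camera measurement put the rest's top at 90 mm. The wrist camera pair gave 98 mm and its depth readings 99–100 mm, and I used those.
- One measurement of the knob's height, spoiled by shadow, gave 155 mm. With the top view added it came to 164 mm, which fits the stated height.

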